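# Put the brush away and latch the tool tray

## Robot

A 6-joint arm with a two-finger parallel gripper is mounted at the origin on the work surface. World frame = base frame: x ahead of the robot, y to its left, z up, the work surface at z = 0. Lengths are in m, angles in rad, forces in N, time in s.
With the tool pointing down it reaches from about 0.3 to 0.775 m from the base axis. Payload 14.6 kg.
Tool frame: the origin (TCP) lies at the very end of the fingers, on their centre line; the grasp point (between the pads) lies 19 mm behind it; z points along the fingers, y is the direction in which the jaws open and shut (so a half turn about z gives the same grasp; the last joint's range is limited). The gripper opens to 94 mm and grips with 3 to 60 N. Pads are 16 mm wide; open, the fingers measure 119 mm over their backs; the gripper's body (75 mm by 177 mm) begins 78 mm behind the grasp point.
Start: joints at [-1.332, 0.3, 1.521, -0, 1.321, -0.067], TCP at [0.166, -0.524, 0.205] pointing down, gripper open.
Joint ranges: [-3.03, 3.03], [-0.79, 2.21], [0.23, 2.52], [-1.04, 4.18], [0, 3.07], [-2.55, 2.55]. Speed limits (rad/s): [2.22, 2.22, 2.57, 3.14, 3.14, 3.14].

## Interface

Orientations are given as [roll, pitch, yaw] about the fixed x, y, z axes, in that order (R = Rz(yaw) Ry(pitch) Rx(roll)).
In Python, from station import status, camera, ctrl gives the robot as it stands. The module is installed in compiled form; this text tells all that it offers.
- The arm moves only by the shell command python3 -m jog 'ROWS' [FORCE]. ROWS is JSON, a list of rows, each a list of 7 numbers: the shift along the tool's x, y, z each as a share of 1000 mm, from -1 to 1, then the turn, a rotation vector about the tool's x, y, z each as a share of pi/2 rad, from -1 to 1, then the opening, from -1 (shut) to 1 (fully open), so that 0 is half open. A call has 1 to 20 rows; each row is the pose to reach, as a shift and turn from the pose measured when the call began, along the tool's axes at that moment; what a row does not reach only later rows make up. A row lasts 1/10 s, in which the tool goes at most 50 mm and 8.59 degrees, less where a joint would pass 70% of its speed; a pose out of reach is approached as far as the arm can. A call with a number of a shift or a turn outside -1 to 1 is refused whole. A call with a gripper value outside its range is refused whole. The fingers move at their own pace and stop on an object; FORCE is the grip in N (left out, the last holds). Time passes only in rows, so rows that repeat a pose let the fingers close. It gives the time, the measured TCP pose, the force and the opening at its end, in the units of the state.
- status.get_obs(): the state, without advancing time (a new reading comes with each control period).
- camera(name): name is "side" or "top" or "wrist"; returns a dict with "image" (420x560x3 uint8, red, green, blue), "fx", "fy", "cx", "cy" (pixels), "k1" (the pictures are not rectified: a ray, as slopes to the right and down, at radius r is drawn at 1 + k1 r^2 times it, then the intrinsics apply), "world_from_camera" (4x4, takes a point from camera to world coordinates). Camera axes: x right, y down, z forward; pixel columns grow to the right and rows downward; lengths in m; the calibration is good to about 2 mm. A picture is of the moment at which its call begins. There is no depth.
- ctrl.hand_in(): hands the job in, once; it reports no verdict.
The state is a dict: "time_s": time; "qpos": joint angles; "joint_vel": joint speeds; "tau": joint torques, N m; "ee_pos": TCP position; "eef_rot": TCP orientation; "force": force on the tool from outside, world axes, zero at the start; "moment": the same for the moment, N m; "grip_width": finger opening in m.
Only numpy, scipy, OpenCV 4.12 (cv2) and the standard library are available. Lean on these libraries where they do the work, as an engineer would, in place of code of your own. Each camera call takes 0.05 s, during which the arm holds its last target.

## Task

Lay the orange-handled brush flat in the empty front compartment of the open tool tray. Then press the tray shut with a gentle, steady fingertip push on its front until its push-push catch takes it, let go, and make sure that it has stayed in; if it springs back out, press it again. Do not slam or force the tray, and leave the other things on the bench where they are.

Things in the scene. Friction and masses are not known exactly. Their poses are not given: they have to be found in the camera images.
- chest: Low grey tool chest fixed to the bench, 270 mm deep (x), 260 wide, 76 high. Origin: centre of its underside; front towards -x; one tray slides between 10 mm cheeks. Its top, with a 28 mm high plaster rosette at the rear, is set back 22 mm: the tray front is clear from above. Inside, a push-push catch of unknown depth setting holds the tray: pressed once and let go it holds, pressed again it releases.
- tray (a joint): Tray, m out of the chest (0 = front flush with the cheeks). Starts 0.105-0.135, hard stop 0.14. Slides with 1 N; from about 0.03 in, a spring pushes back, 4 rising to 8 N. Held, it rests between -0.008 and 0.008, unknown; to catch it must go 4.5 mm beyond that (9-11 N, slowly); then a rubber buffer adds 6 N per mm. Let go too soon it springs out to 0.022-0.040. Press 12-15 N; above 17 N harms it.
- tray_front (a point): Centre of the outer face of the tray's plain wooden front, 38 mm above the bench: 236 mm wide (y), 56 high, 12 thick, no handle. Moves with the tray. Axes as the chest's: +x points into the chest, the way to press. Press with shut fingertips; a pinch or push above 17 N, or a shove faster than 0.25 m/s, would harm the tray.
- tray_bay (a point): Centre of the blue felt floor of the tray's front compartment, 16 mm above the bench, 54.5 mm behind the front's outer face. Compartment: 85 mm (x) by 217 mm (y), between the front (rising 50 mm above this floor), 29 mm sides and a 22 mm divider; other tools lie behind that. Clear of the chest's top while the tray is open. Moves with the tray; axes as the chest's.
- brush_mid (a point): Middle of the brush to put away, half-way up (5.6 mm above its underside). Brush 150 mm long along its x (grey bristles at +x), orange handle 10-12 mm thick, steel ferrule, 35 g; it lies on the bench left or right of the open tray. Grip it here across the handle (its y). It fits the compartment only along the compartment's y, either way round.
- spatula: Bystander: modelling spatula, 184 mm long along x, dark wooden grip 10 mm thick, steel ends. Origin: centre of its underside.
- dish: Bystander: shallow glass dish, 90 mm across, 22 mm high. Origin: centre of its underside.
- relief: Bystander: round white plaster relief, 112 mm across, about 53 mm high, 0.6 kg. Origin: centre of its underside.

How it is judged:
On the way, in this order (a step that is already met when the one before it is completed fails the run):
1. the brush lies flat in the front compartment, let go, while the tray is still open (x of brush_mid in the frame of tray_bay between -0.042 and 0.042 m and y of brush_mid in the frame of tray_bay between -0.075 and 0.075 m and z of brush_mid in the frame of tray_bay below 0.012 m and angle between brush_mid's own x axis and vertical between 1.47 and 1.67 rad and contact force between the fingers and brush below 0.05 N and value of joint tray above 0.06 m), for 0.2 s.
2. the tray has been pressed in and let go, and stays in by itself (value of joint tray below 0.012 m and velocity of joint tray between -0.01 and 0.01 m/s and contact force between each of the arm, the fingers and tray below 0.05 N), for 0.6 s.
At the end, for the whole second after the job is handed in: Nothing touches the tray; it rests, standing out less than 12 mm (not caught, it springs out over 20 mm). The brush rests flat in the front compartment: its middle within 42 mm (x) and 75 mm (y) of the compartment's centre, under 12 mm above its floor, level within 0.1 rad (all of step 2 and x of brush_mid in the frame of tray_bay between -0.042 and 0.042 m and y of brush_mid in the frame of tray_bay between -0.075 and 0.075 m and z of brush_mid in the frame of tray_bay below 0.012 m and angle between brush_mid's own x axis and vertical between 1.47 and 1.67 rad and linear speed of brush below 0.02 m/s).
It fails at once if the tray is pushed or squeezed with more than 18 N (contact force between any of the fingers, the arm and tray above 18 N).
It fails at once if the tray is slammed: shoved in faster than 0.3 m/s (velocity of joint tray below -0.3 m/s).
It fails at once if the brush is let go in the air, more than about 45 mm above the tray's floor (height (world z) of brush_mid above 0.065 m and contact force between the fingers and brush below 0.01 N).
It fails at once if the spatula, the dish or the plaster relief is moved more than 20 mm (distance of any of spatula, dish, relief from where it was at the start of the episode above 0.02 m).
It also fails if it takes over 64 s, if anything falls off the work surface, if the arm or the gripper's body presses on something with over 40 N, if the wrist force passes 120 N, or if a joint passes its speed limit or range.

## Working session

There is one attempt and no reset: what is moved stays moved. The work goes in short steps, Python scripts to look and compute and a shell command to move; the robot and the scene stay as the last step left them, time stands still between calls to the robot, and variables do not carry over. Pictures are saved under pics/ and viewed, and the job is handed in when it is done.

```bash
mkdir -p pics
cat > h.py <<'E'
import numpy as np, cv2
from station import status, camera, ctrl
def snap(n,f):
    c=camera(n); cv2.imwrite('pics/'+f+'.png',c['image'][:,:,::-1]); 
    import pickle; pickle.dump(c,open('pics/'+f+'.pkl','wb')); return c
def load(f):
    import pickle; return pickle.load(open('pics/'+f+'.pkl','rb'))
def px2w(c,u,v,z):
    K=np.array([[c['fx'],0,c['cx']],[0,c['fy'],c['cy']],[0,0,1]],float)
    p=cv2.undistortPoints(np.array([[[u,v]]],float),K,np.array([c['k1'],0,0,0],float))[0,0]
    T=np.array(c['world_from_camera']); d=T[:3,:3]@[p[0],p[1],1]; o=T[:3,3]
    return o+d*(z-o[2])/d[2]
def w2px(c,P):
    K=np.array([[c['fx'],0,c['cx']],[0,c['fy'],c['cy']],[0,0,1]],float)
    T=np.linalg.inv(np.array(c['world_from_camera']))
    q=T[:3,:3]@np.array(P,float)+T[:3,3]
    x=q[:2]/q[2]; x=x*(1+c['k1']*(x@x)); return x*[c['fx'],c['fy']]+[c['cx'],c['cy']]
def crop(f,x0,y0,x1,y1,s):
    im=cv2.imread('pics/'+f+'.png')[y0:y1,x0:x1]; n='%s_c%d_%d'%(f,x0,y0)
    cv2.imwrite('pics/'+n+'.png',cv2.resize(im,None,fx=s,fy=s,interpolation=cv2.INTER_CUBIC)); print(n)
def obs():
    o=status.get_obs()
    for k in ('time_s','ee_pos','eef_rot','force','grip_width','qpos'): print(k,np.round(o[k],4))
    return o
E
python3 - <<'E'
from h import *
for n in('side','top','wrist'):
    c=snap(n,n+'0'); print(n,np.round(c['world_from_camera'],3).tolist(),c['fx'],c['k1'])
obs()
E
```

```text
side [[0.966, -0.136, 0.218, 0.448], [-0.257, -0.554, 0.792, -0.6], [0.013, -0.821, -0.57, 0.527], [0.0, 0.0, 0.0, 1.0]] 381.10353867666703 -0.08031619297091139
top [[-0.022, -0.984, 0.178, 0.45], [-1.0, 0.018, -0.025, 0.026], [0.021, -0.179, -0.984, 0.924], [0.0, 0.0, 0.0, 1.0]] 461.1553339912702 -0.0629705318043506
wrist [[0.301, -0.913, -0.274, 0.246], [-0.954, -0.288, -0.087, -0.499], [0.001, 0.288, -0.958, 0.385], [0.0, 0.0, 0.0, 1.0]] 333.570077583211 -0.0750578056896135
time_s 0.15
ee_pos [ 0.1655 -0.5243  0.205 ]
eef_rot [-3.1407e+00 -1.0000e-04  3.0580e-01]
force [-1.6352 -0.2479 -0.3226]
grip_width 0.094
qpos [-1.3316  0.3004  1.5214  0.      1.3207 -0.0666]
```

View pics/top0.png

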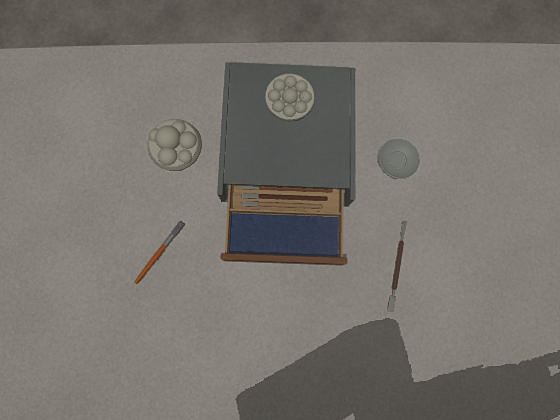

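View pics/side0.png

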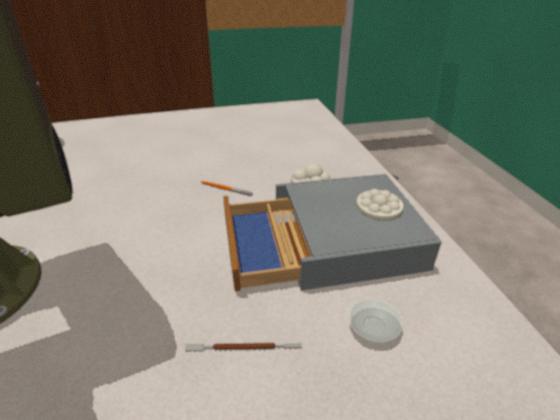

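View pics/wrist0.png

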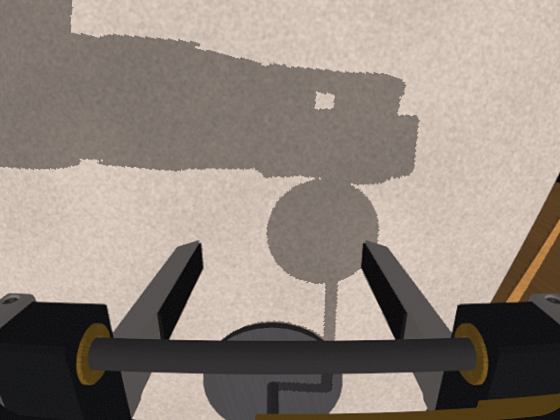

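The top view shows the brush left of the tray, handle end near (136,282) and bristles near (184,223). The tray front is at row ~258, with the blue bay between columns 229 and 341. The spatula is near (397,265), the dish near (399,158) and the relief near (175,145).

Run:
```python
from h import *
crop('top0',120,210,200,290,7); crop('top0',210,170,360,275,5)
```

```text
top0_c120_210
top0_c210_170
```

View pics/top0_c120_210.png

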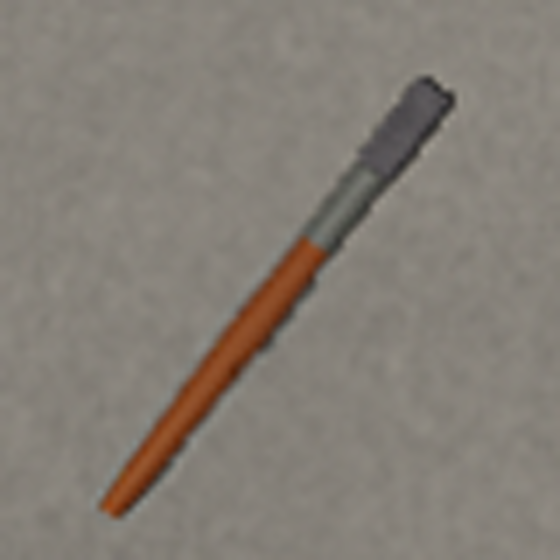

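View pics/top0_c210_170.png

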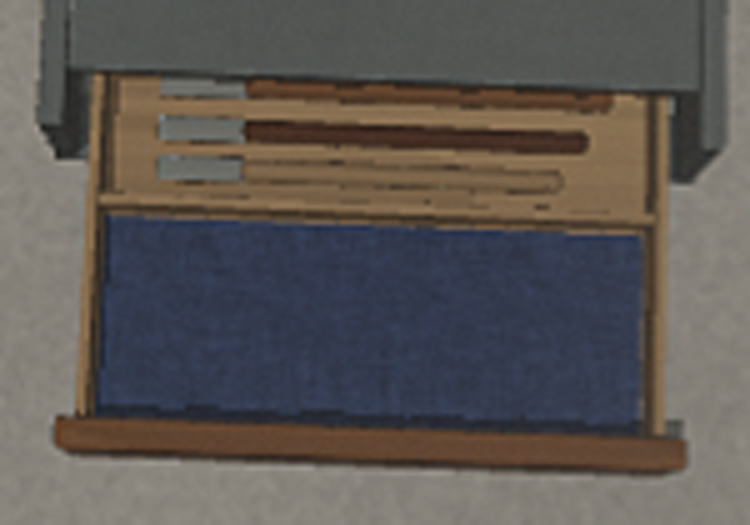

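Run:
```python
from h import *
c=load('top0')
a=px2w(c,135.9,283.3,.0056);b=px2w(c,182.6,222.6,.0056)
print(a,b,np.linalg.norm(b-a),(a+b)/2,np.degrees(np.arctan2(*(b-a)[1::-1])))
# front top edges z .066: outer (lower) & inner
P={}
for n,u,v,z in [('topinL',55,417,.066),('topinR',687,438,.066),('botL',55,450,.066),('botR',687,470,.066),('bayRL',107,215,.016),('bayRR',642,235,.016),('bayFL',97,410,.016),('bayFR',642,427,.016),('chestL',38,125,.076),('chestR',722,150,.076)]:
    P[n]=px2w(c,210+u/5,170+v/5,z);print(n,np.round(P[n],4))
for l,r in [('topinL','topinR'),('botL','botR'),('bayRL','bayRR'),('chestL','chestR')]:
    d=P[r]-P[l];print(l,np.linalg.norm(d),np.degrees(np.arctan2(d[0],-d[1])),(P[l]+P[r])/2)
```

```text
[0.45743947 0.28416637 0.0056    ] [0.57614871 0.19367471 0.0056    ] 0.14926695563606993 [0.51679409 0.23892054 0.0056    ] -37.31815483528399
topinL [0.509  0.1108 0.066 ]
topinR [ 0.4964 -0.1238  0.066 ]
botL [0.4968 0.1108 0.066 ]
botR [ 0.4846 -0.1232  0.066 ]
bayRL [0.5922 0.095  0.016 ]
bayRR [ 0.5802 -0.1182  0.016 ]
bayFL [0.5149 0.0993 0.016 ]
bayFR [ 0.5039 -0.1149  0.016 ]
chestL [0.6174 0.1161 0.076 ]
chestR [ 0.6033 -0.1404  0.076 ]
topinL 0.23488241907036145 -3.0722919101216135 [ 0.50271617 -0.00649342  0.066     ]
botL 0.23433586163648212 -2.9967001210431756 [ 0.49071746 -0.00620838  0.066     ]
bayRL 0.21355040065600264 -3.2235359090689566 [ 0.58623896 -0.01162373  0.016     ]
chestL 0.2568888548490823 -3.1377185542814647 [ 0.61032285 -0.01216818  0.076     ]
```

```bash
python3 -m jog '[[0.28,-0.31,0,0,0,-0.69,1],[0.28,-0.31,0,0,0,-0.69,1],[0.28,-0.31,0,0,0,-0.69,1],[0.28,-0.31,0,0,0,-0.69,1],[0.28,-0.31,0,0,0,-0.69,1],[0.28,-0.31,0,0,0,-0.69,1],[0.28,-0.31,0,0,0,-0.69,1],[0.28,-0.31,0,0,0,-0.69,1],[0.28,-0.31,0,0,0,-0.69,1],[0.28,-0.31,0,0,0,-0.69,1],[0.28,-0.31,0,0,0,-0.69,1]]'
cat >> h.py <<'E'
from scipy.spatial.transform import Rotation as Ro
def delta(P,yaw=None,down=True):
    o=status.get_obs(); R=Ro.from_euler('xyz',o['eef_rot'])
    s=R.inv().apply(np.array(P)-o['ee_pos'])
    out=list(np.round(s,4))
    if yaw is not None:
        T=Ro.from_euler('xyz',[np.pi,0,yaw]); out+=list(np.round((R.inv()*T).as_rotvec()/(np.pi/2),4))
    print('row',out)
E
python3 - <<'E'
from h import *
obs(); delta([.517,.239,.14],np.radians(142.7))
E
```

```text
time_s: 1.25
ee_pos: [0.3391, -0.1446, 0.2053]
eef_rot: [-3.141, -0.001, 1.39]
force: [0.5, -1.3, -0.3]
grip_width: 0.094
time_s 1.25
ee_pos [ 0.3391 -0.1446  0.2053]
eef_rot [-3.1411e+00 -7.0000e-04  1.3905e+00]
force [ 0.4956 -1.2599 -0.3081]
grip_width 0.094
qpos [-5.0280e-01 -1.1910e-01  1.9783e+00  5.0000e-04  1.2831e+00 -3.2260e-01]
row [np.float64(0.4092), np.float64(0.1062), np.float64(0.0655), np.float64(-0.0), np.float64(-0.0005), np.float64(-0.7004)]
```

```bash
python3 -m jog '[[0.409,0.106,0.065,0,0,-0.7,0],[0.409,0.106,0.065,0,0,-0.7,0],[0.409,0.106,0.065,0,0,-0.7,0],[0.409,0.106,0.065,0,0,-0.7,0],[0.409,0.106,0.065,0,0,-0.7,0],[0.409,0.106,0.065,0,0,-0.7,0],[0.409,0.106,0.065,0,0,-0.7,0],[0.409,0.106,0.065,0,0,-0.7,0],[0.409,0.106,0.065,0,0,-0.7,0],[0.409,0.106,0.065,0,0,-0.7,0],[0.409,0.106,0.065,0,0,-0.7,0]]'
python3 - <<'E'
from h import *
obs(); c=snap('wrist','w1'); 
for p in ([.517,.239,.0056],[.457,.284,.0056],[.576,.1937,.0056]): print(w2px(c,p))
E
```

```text
time_s: 2.35
ee_pos: [0.517, 0.2374, 0.1398]
eef_rot: [-3.141, -0.001, 2.489]
force: [0.5, -0.5, -0.4]
grip_width: 0.0468
time_s 2.35
ee_pos [0.517  0.2374 0.1398]
eef_rot [-3.1407e+00 -1.3000e-03  2.4890e+00]
force [ 0.4716 -0.5248 -0.3959]
grip_width 0.0468
qpos [ 3.6580e-01  4.0270e-01  1.5408e+00  6.0000e-04  1.1995e+00 -5.5260e-01]
[283.28144766 194.47685334]
[282.66649132 115.11276661]
[282.99854317 263.73251685]
```

View pics/w1.png

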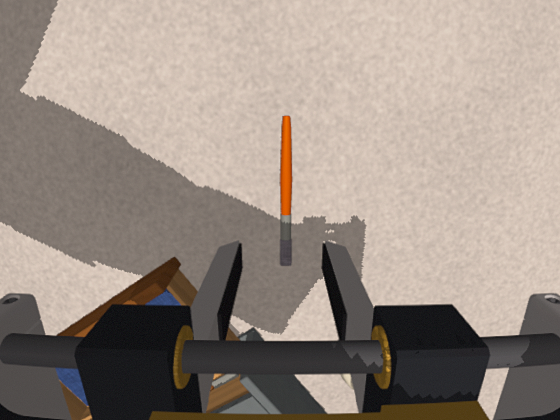

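The brush is upright in the wrist view, from (286,115) to (286,265). That is within 3 px (~2 mm) of the estimate from the top view.

Run:
```python
from h import *
c=load('w1'); a=px2w(c,286.3,115.5,.0056);b=px2w(c,286,265,.0056); print(a,b,(a+b)/2,np.degrees(np.arctan2(*(a-b)[1::-1])))
m=(a+b)/2; m=(m+np.array([.5168,.2389,.0056]))/2;m[2]=.004; print(m);delta(m,2.489)
```

```text
[0.45928903 0.28643033 0.0056    ] [0.57905597 0.1952997  0.0056    ] [0.5191725  0.24086502 0.0056    ] 142.73250283470668
[0.51798625 0.23988251 0.004     ]
row [np.float64(0.0007), np.float64(0.0029), np.float64(0.1363), np.float64(-0.0002), np.float64(-0.0006), np.float64(-0.0004)]
```

```bash
python3 -m jog '[[0.001,0.003,0.045,0,0,0,0],[0.001,0.003,0.09,0,0,0,0],[0.001,0.003,0.12,0,0,0,0],[0.001,0.003,0.136,0,0,0,0],[0.001,0.003,0.136,0,0,0,0],[0.001,0.003,0.136,0,0,0,0],[0.001,0.003,0.136,0,0,0,-1],[0.001,0.003,0.136,0,0,0,-1],[0.001,0.003,0.136,0,0,0,-1],[0.001,0.003,0.136,0,0,0,-1],[0.001,0.003,0.136,0,0,0,-1],[0.001,0.003,0.136,0,0,0,-1]]' 15
```

```text
time_s: 3.6
ee_pos: [0.5179, 0.2402, 0.0045]
eef_rot: [-3.141, -0.001, 2.488]
force: [0.4, -1.1, 2.5]
grip_width: 0.0104
```

```bash
python3 -m jog '[[0,0,-0.03,0,0,0,-1],[0,0,-0.07,0,0,0,-1],[0,0,-0.11,0,0,0,-1],[0,0,-0.11,0,0,0,-1],[0,0,-0.11,0,0,0,-1]]'
python3 - <<'E'
from h import *
delta([.5451,-.0091,.114],1.517); snap('wrist','w2')
E
```

```text
time_s: 4.1
ee_pos: [0.518, 0.2403, 0.1147]
eef_rot: [3.141, -0.0, 2.489]
force: [0.1, -0.3, -1.2]
grip_width: 0.0103
row [np.float64(-0.173), np.float64(-0.1816), np.float64(0.0005), np.float64(0.0003), np.float64(-0.0004), np.float64(0.6185)]
```

View pics/w2.png

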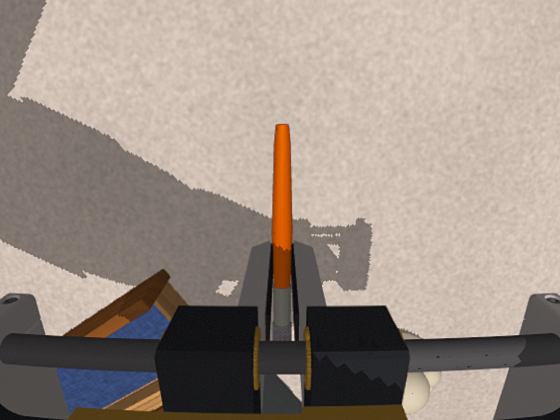

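The brush is held between the fingers and level (column ~282, rows 125–340).

```bash
python3 -m jog '[[-0.017,-0.018,0,0,0,0.06,-1],[-0.035,-0.036,0,0,0,0.12,-1],[-0.052,-0.054,0,0,0,0.19,-1],[-0.069,-0.073,0,0,0,0.25,-1],[-0.087,-0.091,0,0,0,0.31,-1],[-0.104,-0.109,0,0,0,0.37,-1],[-0.121,-0.127,0,0,0,0.43,-1],[-0.138,-0.145,0,0,0,0.5,-1],[-0.156,-0.163,0,0,0,0.56,-1],[-0.173,-0.182,0,0,0,0.618,-1],[-0.173,-0.182,0,0,0,0.618,-1],[-0.173,-0.182,0,0,0,0.618,-1],[-0.173,-0.182,0,0,0,0.618,-1]]'
python3 - <<'E'
from h import *
delta([.5451,-.0091,.024],1.517); snap('wrist','w3');snap('top','t3');snap('side','s3')
E
```

```text
time_s: 5.45
ee_pos: [0.544, -0.0088, 0.1127]
eef_rot: [-3.138, -0.0, 1.52]
force: [0.0, 0.1, -0.4]
grip_width: 0.0102
row [np.float64(-0.0002), np.float64(0.0014), np.float64(0.0887), np.float64(-0.002), np.float64(-0.0), np.float64(0.0017)]
```

View pics/w3.png

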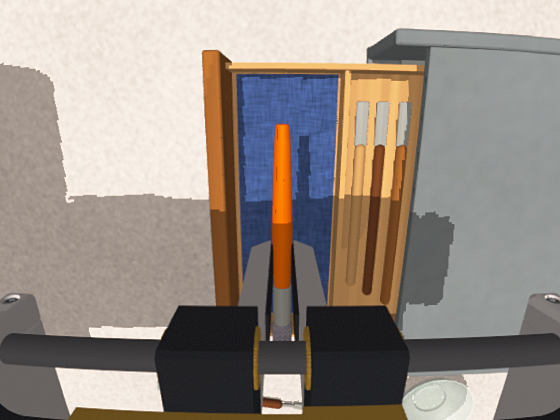

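View pics/s3.png

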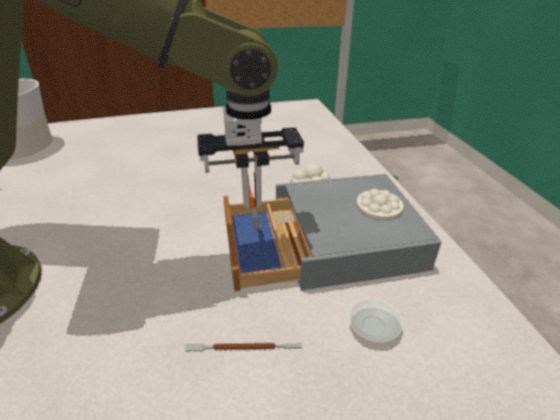

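The brush hangs over the bay, parallel to it and clear of the front and divider. Lowering it now.

```bash
python3 -m jog '[[0,0.001,0.02,0,0,0,-1],[0,0.001,0.04,0,0,0,-1],[0,0.001,0.06,0,0,0,-1],[0,0.001,0.075,0,0,0,-1],[0,0.001,0.085,0,0,0,-1],[0,0.001,0.09,0,0,0,-1],[0,0.001,0.09,0,0,0,-1],[0,0.001,0.09,0,0,0,-1]]'
python3 - <<'E'
from h import *
obs();snap('side','s4');crop('s4',190,130,340,300,4)
E
```

```text
time_s: 6.4
ee_pos: [0.5454, -0.0088, 0.0239]
eef_rot: [-3.14, 0.0, 1.52]
force: [0.4, 0.6, -1.3]
grip_width: 0.0101
time_s 6.4
ee_pos [ 0.5454 -0.0088  0.0239]
eef_rot [-3.1402e+00  1.0000e-04  1.5197e+00]
force [ 0.4378  0.6224 -1.3148]
grip_width 0.0101
qpos [-8.3200e-02  5.1040e-01  1.6909e+00 -2.0000e-04  9.4170e-01 -3.2000e-02]
s4_c190_130
```

View pics/s4_c190_130.png

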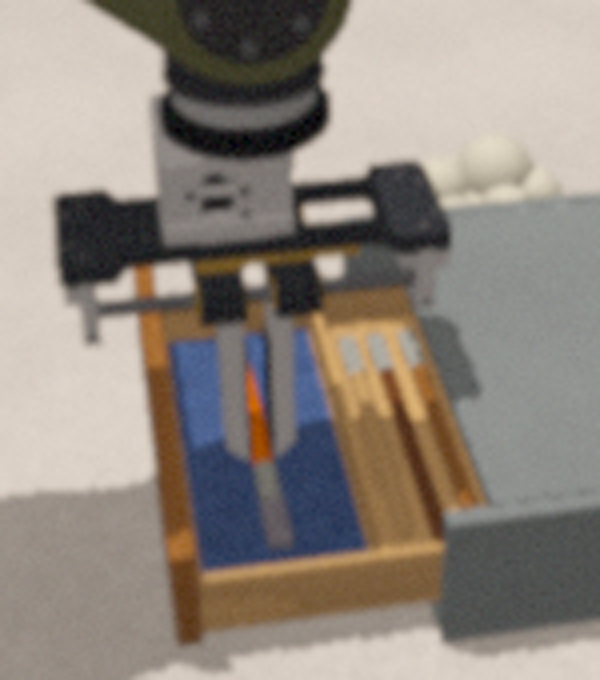

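The brush lies along the bay's y axis just above the felt. I'll go down 3 mm more and release with a small opening.

```bash
python3 -m jog '[[0,0,0.0015,0,0,0,-1],[0,0,0.003,0,0,0,-1],[0,0,0.003,0,0,0,-1],[0,0,0.003,0,0,0,-0.9],[0,0,0.003,0,0,0,-0.7],[0,0,0.003,0,0,0,-0.5],[0,0,0.003,0,0,0,-0.4],[0,0,0.003,0,0,0,-0.4]]' 
python3 -m jog '[[0,0,-0.015,0,0,0,-0.4],[0,0,-0.04,0,0,0,-0.4],[0,0,-0.08,0,0,0,-0.4],[0,0,-0.12,0,0,0,-0.4],[0,0,-0.12,0,0,0,-0.4],[0,0,-0.12,0,0,0,-0.4]]'
python3 - <<'E'
from h import *
obs();snap('side','s5');crop('s5',190,130,340,300,4); snap('wrist','w5')
E
```

```text
time_s: 7.25
ee_pos: [0.5455, -0.0089, 0.021]
eef_rot: [-3.141, 0.0, 1.52]
force: [-0.1, -0.2, -0.2]
grip_width: 0.0277
time_s: 7.85
ee_pos: [0.5458, -0.0089, 0.1423]
eef_rot: [3.14, 0.0, 1.52]
force: [0.2, -0.4, -0.2]
grip_width: 0.0283
time_s 7.85
ee_pos [ 0.5458 -0.0089  0.1423]
eef_rot [3.1405e+00 2.0000e-04 1.5196e+00]
force [ 0.2145 -0.3803 -0.1648]
grip_width 0.0283
qpos [-8.3300e-02  3.4990e-01  1.6080e+00 -2.0000e-04  1.1826e+00 -3.2000e-02]
s5_c190_130
```

View pics/s5_c190_130.png

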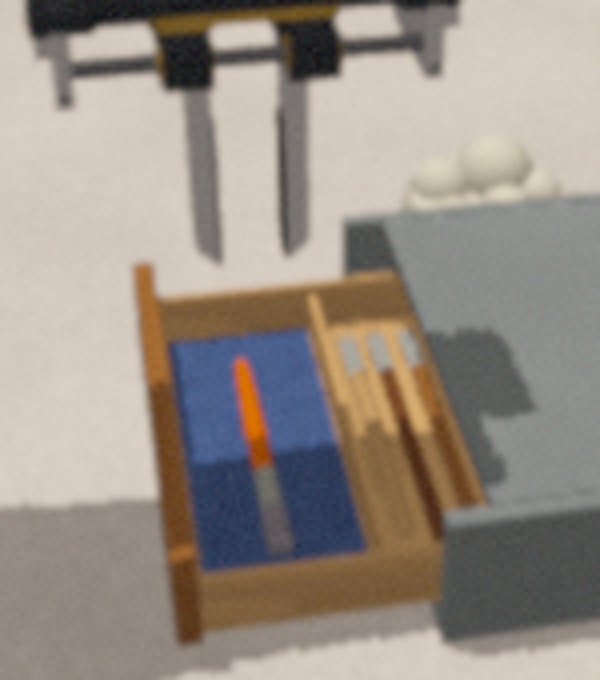

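View pics/w5.png

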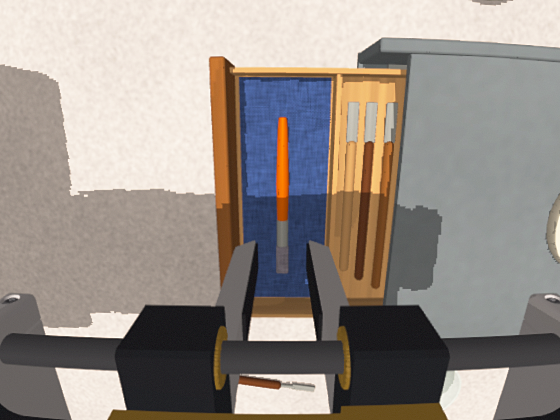

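The brush lies flat and centred in the bay. Next I shut the fingers, turn so that pushing runs along tool x (across the finger width, stiff), and come down in front of the tray.

Run:
```python
from h import *
delta([.440,-.0035,.142],3.088)
```

```text
row [np.float64(-0.0), np.float64(-0.1052), np.float64(-0.0014), np.float64(-0.0013), np.float64(-0.0012), np.float64(-0.9985)]
```

```bash
python3 -m jog '[[0,-0.02,0,0,0,-0.09,-1],[0,-0.04,0,0,0,-0.18,-1],[0,-0.06,0,0,0,-0.27,-1],[0,-0.08,0,0,0,-0.36,-1],[0,-0.105,0,0,0,-0.45,-1],[0,-0.105,0,0,0,-0.54,-1],[0,-0.105,0,0,0,-0.63,-1],[0,-0.105,0,0,0,-0.72,-1],[0,-0.105,0,0,0,-0.81,-1],[0,-0.105,0,0,0,-0.9,-1],[0,-0.105,0,0,0,-0.9985,-1],[0,-0.105,0,0,0,-0.9985,-1],[0,-0.105,0,0,0,-0.9985,-1]]' 20
python3 - <<'E'
from h import *
obs();delta([.440,-.0035,.025],3.088);c=snap('wrist','w6');snap('top','t6')
E
```

```text
time_s: 9.25
ee_pos: [0.4398, -0.0034, 0.1399]
eef_rot: [-3.142, -0.004, 3.084]
force: [0.0, 0.9, -1.0]
grip_width: 0.0005
time_s 9.25
ee_pos [ 0.4398 -0.0034  0.1399]
eef_rot [-3.1416 -0.0039  3.0837]
force [ 0.0016  0.8624 -1.0304]
grip_width 0.0005
qpos [-9.1000e-02  1.2810e-01  1.8926e+00 -2.0000e-04  1.1249e+00 -1.6038e+00]
row [np.float64(-0.0006), np.float64(-0.0001), np.float64(0.1149), np.float64(-0.0), np.float64(-0.0025), np.float64(-0.0027)]
```

View pics/w6.png

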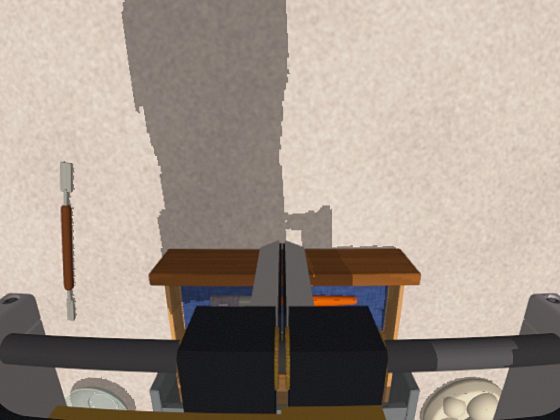

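View pics/t6.png

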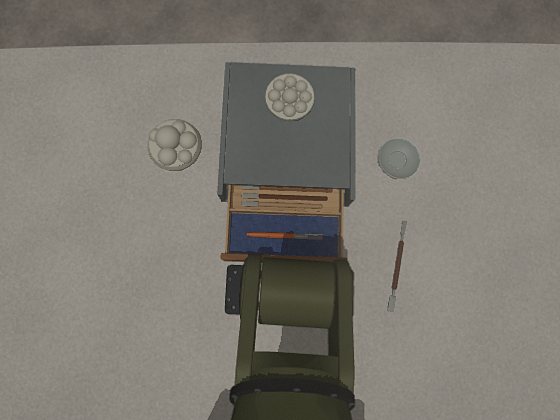

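The fingers are centred on the tray front, about 50 mm in front of it, and the tray hasn't moved. Coming down.

```bash
python3 -m jog '[[0,0,0.03,0,0,0,-1],[0,0,0.07,0,0,0,-1],[0,0,0.1,0,0,0,-1],[0,0,0.113,0,0,0,-1],[0,0,0.113,0,0,0,-1],[0,0,0.113,0,0,0,-1]]'
python3 - <<'E'
from h import *
obs();snap('side','s7');crop('s7',130,100,330,290,4)
# target: flush contact
x=np.array([np.cos(-.054),np.sin(-.054),0]); F=np.array([.4907,-.0062,.027])
for d in (-.008,.10): delta(F+x*d,3.088)
E
```

```text
time_s: 9.95
ee_pos: [0.4399, -0.0034, 0.0276]
eef_rot: [-3.142, -0.003, 3.083]
force: [-0.2, 0.1, 0.6]
grip_width: 0.0006
time_s 9.95
ee_pos [ 0.4399 -0.0034  0.0276]
eef_rot [-3.1415e+00 -3.1000e-03  3.0832e+00]
force [-0.1877  0.13    0.5728]
grip_width 0.0006
qpos [-9.1000e-02  3.1270e-01  1.9805e+00 -2.0000e-04  8.5150e-01 -1.6032e+00]
s7_c130_100
row [np.float64(-0.0426), np.float64(0.0002), np.float64(0.0009), np.float64(-0.0001), np.float64(-0.0013), np.float64(-0.0029)]
row [np.float64(-0.1506), np.float64(0.0006), np.float64(0.0007), np.float64(-0.0001), np.float64(-0.0013), np.float64(-0.0029)]
```

View pics/s7_c130_100.png

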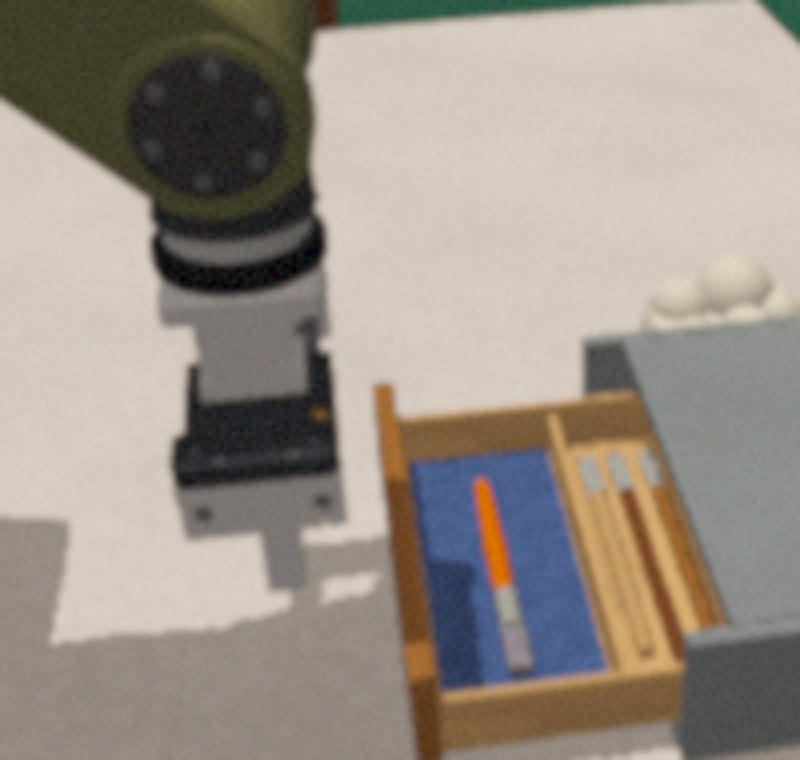

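```bash
python3 -m jog '[[-0.012,0,0.001,0,0,0,-1],[-0.024,0,0.001,0,0,0,-1],[-0.034,0,0.001,0,0,0,-1],[-0.037,0,0.001,0,0,0,-1],[-0.039,0,0.001,0,0,0,-1],[-0.041,0,0.001,0,0,0,-1],[-0.043,0,0.001,0,0,0,-1],[-0.045,0,0.001,0,0,0,-1],[-0.047,0,0.001,0,0,0,-1],[-0.049,0,0.001,0,0,0,-1],[-0.053,0,0.001,0,0,0,-1],[-0.058,0,0.001,0,0,0,-1],[-0.063,0,0.001,0,0,0,-1],[-0.068,0,0.001,0,0,0,-1],[-0.073,0,0.001,0,0,0,-1]]'
python3 - <<'E'
from h import *
snap('side','s8');crop('s8',130,100,330,290,4)
E
```

```text
time_s: 11.5
ee_pos: [0.5135, -0.0077, 0.0268]
eef_rot: [-3.141, -0.002, 3.083]
force: [-1.3, 0.3, 1.6]
grip_width: 0.0001
s8_c130_100
```

View pics/s8_c130_100.png

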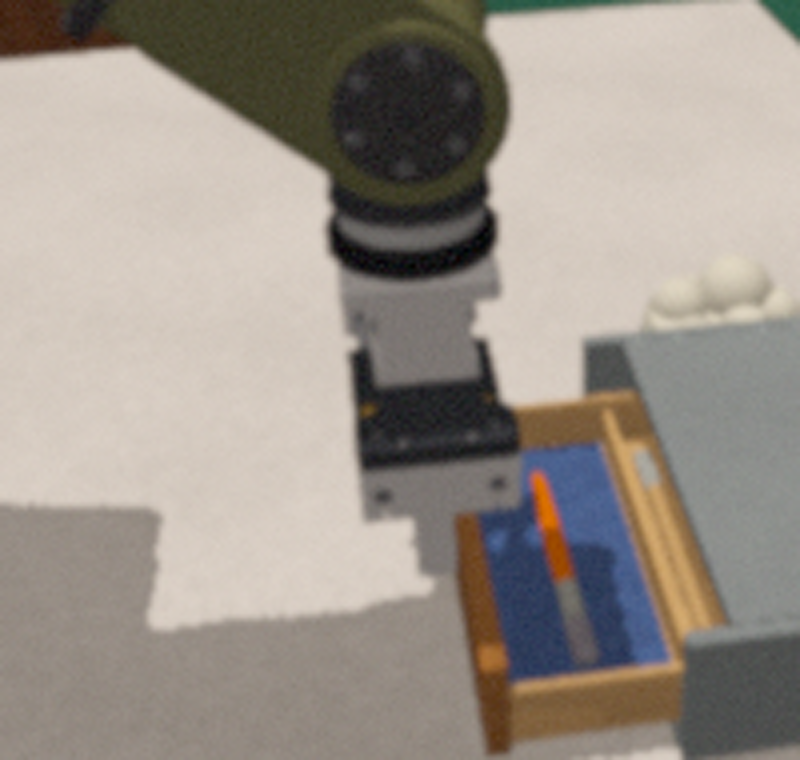

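The tray slides in smoothly, with about 1 N on the tool, and the brush hasn't moved. Continuing at 0.05 m/s.

```bash
python3 -m jog '[[-0.005,0,0,0,0,0,-1],[-0.01,0,0,0,0,0,-1],[-0.015,0,0,0,0,0,-1],[-0.02,0,0,0,0,0,-1],[-0.025,0,0,0,0,0,-1],[-0.03,0,0,0,0,0,-1],[-0.035,0,0,0,0,0,-1],[-0.04,0,0,0,0,0,-1],[-0.044,0,0,0,0,0,-1],[-0.048,0,0,0,0,0,-1]]'
python3 -m jog '[[-0.003,0,0,0,0,0,-1],[-0.006,0,0,0,0,0,-1],[-0.009,0,0,0,0,0,-1],[-0.012,0,0,0,0,0,-1],[-0.015,0,0,0,0,0,-1],[-0.018,0,0,0,0,0,-1],[-0.02,0,0,0,0,0,-1]]'
python3 -m jog '[[-0.003,0,0,0,0,0,-1],[-0.006,0,0,0,0,0,-1],[-0.008,0,0,0,0,0,-1],[-0.010,0,0,0,0,0,-1],[-0.010,0,0,0,0,0,-1]]'
```

```text
time_s: 12.55
ee_pos: [0.5624, -0.0106, 0.0269]
eef_rot: [-3.141, -0.001, 3.083]
force: [-0.1, -0.1, 0.3]
grip_width: 0.0002
time_s: 13.25
ee_pos: [0.5822, -0.0117, 0.0269]
eef_rot: [-3.141, -0.002, 3.083]
force: [-5.6, -0.3, 4.0]
grip_width: 0.0005
time_s: 13.75
ee_pos: [0.5921, -0.0123, 0.0269]
eef_rot: [-3.141, -0.003, 3.084]
force: [-5.4, 1.1, 4.2]
grip_width: 0.0002
```

```bash
python3 -m jog '[[-0.001,0,0,0,0,0,-1],[-0.002,0,0,0,0,0,-1],[-0.003,0,0,0,0,0,-1],[-0.004,0,0,0,0,0,-1],[-0.004,0,0,0,0,0,-1]]'
python3 -m jog '[[-0.001,0,0,0,0,0,-1],[-0.002,0,0,0,0,0,-1],[-0.002,0,0,0,0,0,-1]]'
python3 -m jog '[[-0.001,0,0,0,0,0,-1],[-0.002,0,0,0,0,0,-1],[-0.002,0,0,0,0,0,-1]]'
```

```text
time_s: 14.25
ee_pos: [0.5958, -0.0125, 0.0269]
eef_rot: [-3.141, -0.004, 3.084]
force: [-7.0, 0.8, 4.6]
grip_width: 0.0002
time_s: 14.55
ee_pos: [0.5974, -0.0126, 0.0269]
eef_rot: [-3.141, -0.006, 3.084]
force: [-5.7, 0.9, 4.3]
grip_width: 0.0003
time_s: 14.85
ee_pos: [0.599, -0.0127, 0.0269]
eef_rot: [-3.141, -0.007, 3.084]
force: [-7.1, 1.2, 4.3]
grip_width: 0.0006
```

```bash
for i in 1; do python3 -m jog '[[-0.001,0,0,0,0,0,-1],[-0.0015,0,0,0,0,0,-1],[-0.0015,0,0,0,0,0,-1]]'
python3 -m jog '[[-0.001,0,0,0,0,0,-1],[-0.0015,0,0,0,0,0,-1],[-0.0015,0,0,0,0,0,-1]]'; done
```

```text
time_s: 15.15
ee_pos: [0.6001, -0.0128, 0.0269]
eef_rot: [-3.141, -0.009, 3.084]
force: [-7.1, 0.7, 5.2]
grip_width: 0.0005
time_s: 15.45
ee_pos: [0.6011, -0.0128, 0.0269]
eef_rot: [-3.141, -0.01, 3.084]
force: [-7.8, 0.7, 4.4]
grip_width: 0.0008
```

```bash
python3 -m jog '[[-0.001,0,0,0,0,0,-1],[-0.0015,0,0,0,0,0,-1],[-0.0015,0,0,0,0,0,-1]]'
python3 -m jog '[[-0.001,0,0,0,0,0,-1],[-0.0015,0,0,0,0,0,-1],[-0.0015,0,0,0,0,0,-1]]'
python3 -m jog '[[-0.001,0,0,0,0,0,-1],[-0.0015,0,0,0,0,0,-1],[-0.0015,0,0,0,0,0,-1]]'
```

```text
time_s: 15.75
ee_pos: [0.6022, -0.0129, 0.027]
eef_rot: [-3.141, -0.012, 3.084]
force: [-7.0, -0.7, 5.5]
grip_width: 0.0006
time_s: 16.05
ee_pos: [0.6032, -0.0129, 0.027]
eef_rot: [-3.141, -0.013, 3.084]
force: [-6.9, 0.1, 5.6]
grip_width: 0.0001
time_s: 16.35
ee_pos: [0.6042, -0.013, 0.027]
eef_rot: [-3.141, -0.015, 3.084]
force: [-7.3, 1.0, 5.5]
grip_width: 0.0007
```

```bash
python3 -m jog '[[-0.001,0,-0.0005,0,0,0,-1],[-0.0015,0,-0.0005,0,0,0,-1],[-0.0015,0,-0.0005,0,0,0,-1]]'
python3 -m jog '[[-0.001,0,-0.0003,0,0,0,-1],[-0.0015,0,-0.0003,0,0,0,-1],[-0.0015,0,-0.0003,0,0,0,-1]]'
```

```text
time_s: 16.65
ee_pos: [0.6048, -0.013, 0.027]
eef_rot: [-3.141, -0.018, 3.084]
force: [-8.3, 1.1, 2.2]
grip_width: 0.0005
time_s: 16.95
ee_pos: [0.6056, -0.0131, 0.027]
eef_rot: [-3.141, -0.02, 3.084]
force: [-7.5, 0.5, 3.3]
grip_width: 0.0007
```

```bash
python3 -m jog '[[-0.001,0,-0.0002,0,-0.004,0,-1],[-0.0015,0,-0.0002,0,-0.006,0,-1],[-0.0015,0,-0.0002,0,-0.006,0,-1]]'
python3 -m jog '[[-0.001,0,-0.0002,0,-0.002,0,-1],[-0.0015,0,-0.0002,0,-0.003,0,-1],[-0.0015,0,-0.0002,0,-0.003,0,-1]]'
```

```text
time_s: 17.25
ee_pos: [0.6063, -0.0131, 0.027]
eef_rot: [-3.141, -0.013, 3.084]
force: [-8.4, 0.0, 3.7]
grip_width: 0.0006
time_s: 17.55
ee_pos: [0.607, -0.0132, 0.0269]
eef_rot: [-3.141, -0.01, 3.084]
force: [-8.4, 0.3, 4.2]
grip_width: 0.0002
```

```bash
python3 -m jog '[[-0.001,0,-0.0003,0,-0.001,0,-1],[-0.0015,0,-0.0003,0,-0.001,0,-1],[-0.0015,0,-0.0003,0,-0.001,0,-1]]'
python3 -m jog '[[-0.001,0,-0.0003,0,-0.001,0,-1],[-0.0015,0,-0.0003,0,-0.001,0,-1],[-0.0015,0,-0.0003,0,-0.001,0,-1]]'
```

```text
time_s: 17.85
ee_pos: [0.6078, -0.0132, 0.027]
eef_rot: [-3.141, -0.011, 3.084]
force: [-8.8, -0.4, 2.9]
grip_width: 0.0005
time_s: 18.15
ee_pos: [0.6084, -0.0132, 0.027]
eef_rot: [-3.141, -0.012, 3.084]
force: [-8.5, 0.8, 4.2]
grip_width: 0.0005
```

```bash
python3 -m jog '[[-0.001,0,-0.0003,0,-0.002,0,-1],[-0.0015,0,-0.0003,0,-0.002,0,-1],[-0.0015,0,-0.0003,0,-0.002,0,-1]]'
python3 -m jog '[[-0.001,0,-0.0003,0,-0.002,0,-1],[-0.0015,0,-0.0003,0,-0.002,0,-1],[-0.0015,0,-0.0003,0,-0.002,0,-1]]'
python3 - <<'E'
from h import *
snap('side','s9');crop('s9',190,130,390,290,4)
E
```

```text
time_s: 18.45
ee_pos: [0.6091, -0.0133, 0.027]
eef_rot: [-3.141, -0.011, 3.084]
force: [-8.4, -0.3, 3.6]
grip_width: 0.0006
time_s: 18.75
ee_pos: [0.6096, -0.0133, 0.027]
eef_rot: [-3.141, -0.011, 3.084]
force: [-10.4, 0.6, 4.8]
grip_width: 0.0007
s9_c190_130
```

View pics/s9_c190_130.png

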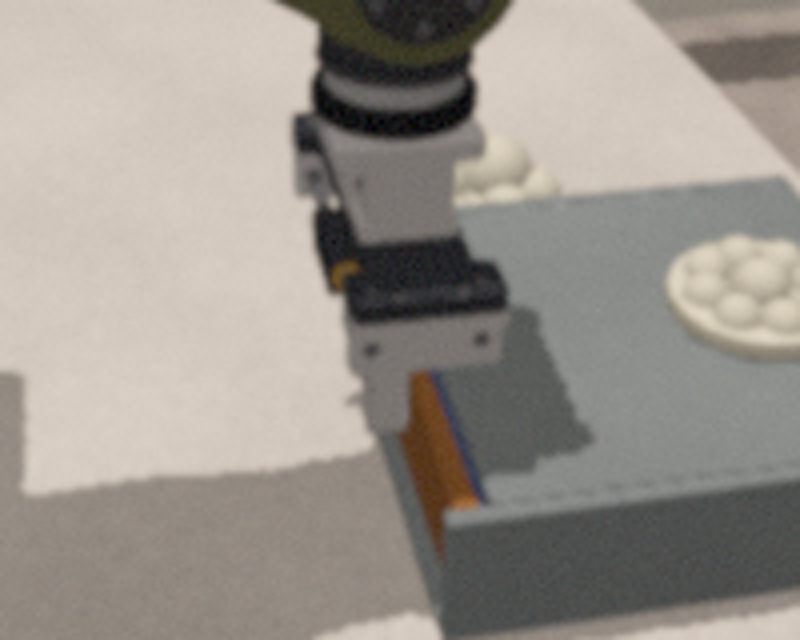

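The front is now just inside the cheeks and the force is starting to rise. Continuing in small steps.

```bash
python3 -m jog '[[-0.0008,0,-0.0003,0,-0.002,0,-1],[-0.0012,0,-0.0003,0,-0.002,0,-1],[-0.0012,0,-0.0003,0,-0.002,0,-1]]'
python3 -m jog '[[-0.0008,0,-0.0003,0,-0.002,0,-1],[-0.0012,0,-0.0003,0,-0.002,0,-1],[-0.0012,0,-0.0003,0,-0.002,0,-1]]'
```

```text
time_s: 19.1
ee_pos: [0.6097, -0.0133, 0.027]
eef_rot: [-3.141, -0.011, 3.084]
force: [-11.2, 0.2, 4.5]
grip_width: 0.0005
time_s: 19.4
ee_pos: [0.6098, -0.0133, 0.0269]
eef_rot: [-3.141, -0.011, 3.084]
force: [-11.0, 0.1, 5.4]
grip_width: 0.0004
```

```bash
python3 -m jog '[[-0.001,0,-0.0004,0,-0.002,0,-1],[-0.0014,0,-0.0004,0,-0.002,0,-1],[-0.0014,0,-0.0004,0,-0.002,0,-1],[-0.0014,0,-0.0004,0,-0.002,0,-1]]'
python3 -m jog '[[-0.001,0,-0.0004,0,-0.002,0,-1],[-0.0015,0,-0.0004,0,-0.002,0,-1],[-0.0015,0,-0.0004,0,-0.002,0,-1],[-0.0015,0,-0.0004,0,-0.002,0,-1]]'
```

```text
time_s: 19.8
ee_pos: [0.6099, -0.0133, 0.027]
eef_rot: [-3.141, -0.012, 3.084]
force: [-12.4, 0.0, 4.5]
grip_width: 0.0001
time_s: 20.2
ee_pos: [0.61, -0.0133, 0.027]
eef_rot: [-3.141, -0.013, 3.084]
force: [-13.1, 0.9, 5.9]
grip_width: 0.0006
```

The force now rises about 5–6 N per mm, which is the buffer, so it's past the catch. Peak was about 14 N. Backing off slowly.

```bash
python3 -m jog '[[0.001,0,0,0,0,0,-1],[0.003,0,0,0,0,0,-1],[0.005,0,0,0,0,0,-1],[0.008,0,0,0,0,0,-1],[0.012,0,0,0,0,0,-1],[0.02,0,0,0,0,0,-1],[0.03,0,0,0,0,0,-1],[0.045,0,0,0,0,0,-1],[0.06,0,0,0,0,0,-1],[0.06,0,0,0,0,0,-1],[0.06,0,0,0,0,0,-1]]'
python3 - <<'E'
from h import *
snap('side','s10');crop('s10',190,130,390,290,4);snap('wrist','w10');obs()
E
```

```text
time_s: 21.3
ee_pos: [0.5505, -0.0099, 0.028]
eef_rot: [-3.141, -0.012, 3.084]
force: [0.0, -0.7, -0.6]
grip_width: 0.0005
s10_c190_130
time_s 21.4
ee_pos [ 0.5507 -0.01    0.0278]
eef_rot [-3.1411 -0.0119  3.0842]
force [ 0.0933 -0.7041  0.1233]
grip_width 0.0003
qpos [-8.4200e-02  5.1920e-01  1.6650e+00 -1.0000e-03  9.6930e-01 -1.5971e+00]
```

View pics/s10_c190_130.png

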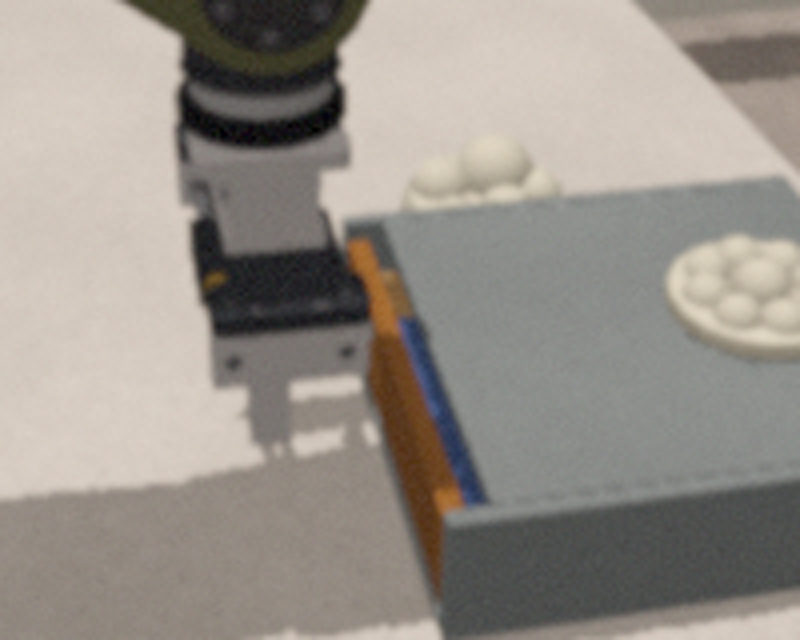

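View pics/w10.png

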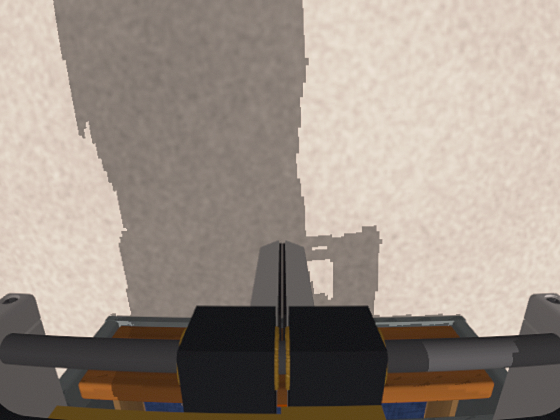

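The tray stayed in, with its front about flush with the cheeks. I'll move the arm well clear and check from above.

```bash
python3 -m jog '[[0.03,0,0,0,0,0,-1],[0.07,0,-0.02,0,0,0,-1],[0.11,0,-0.05,0,0,0,-1],[0.15,0,-0.09,0,0,0,-1],[0.18,0,-0.13,0,0,0,-1],[0.18,0,-0.16,0,0,0,-1],[0.18,0,-0.16,0,0,0,-1],[0.18,0,-0.16,0,0,0,-1],[0.18,0,-0.16,0,0,0,-1],[0.18,0,-0.16,0,0,0,-1]]'
python3 - <<'E'
from h import *
snap('top','t11');crop('t11',210,150,360,275,5);snap('side','s11');crop('s11',250,170,350,290,6)
E
```

```text
time_s: 22.4
ee_pos: [0.3728, 0.0003, 0.1888]
eef_rot: [-3.141, -0.014, 3.084]
force: [-0.4, 0.6, -0.8]
grip_width: 0.0002
t11_c210_150
s11_c250_170
```

View pics/t11_c210_150.png

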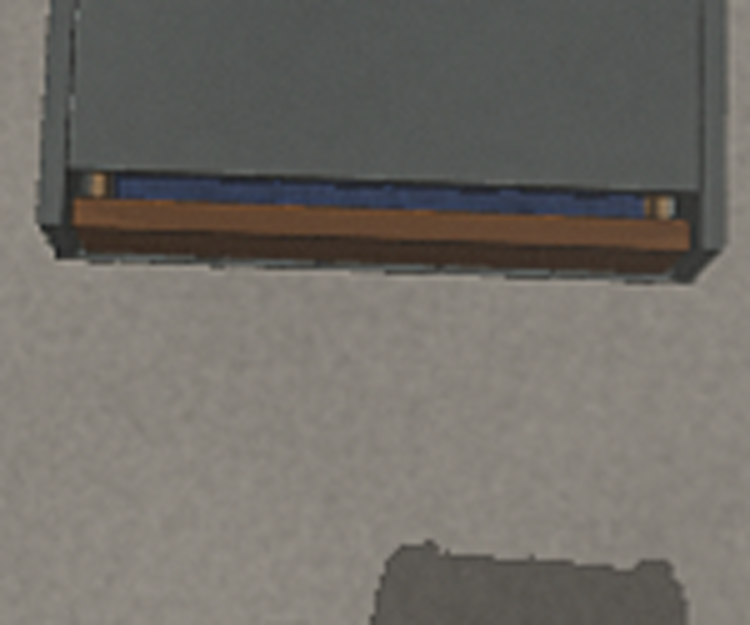

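View pics/s11_c250_170.png

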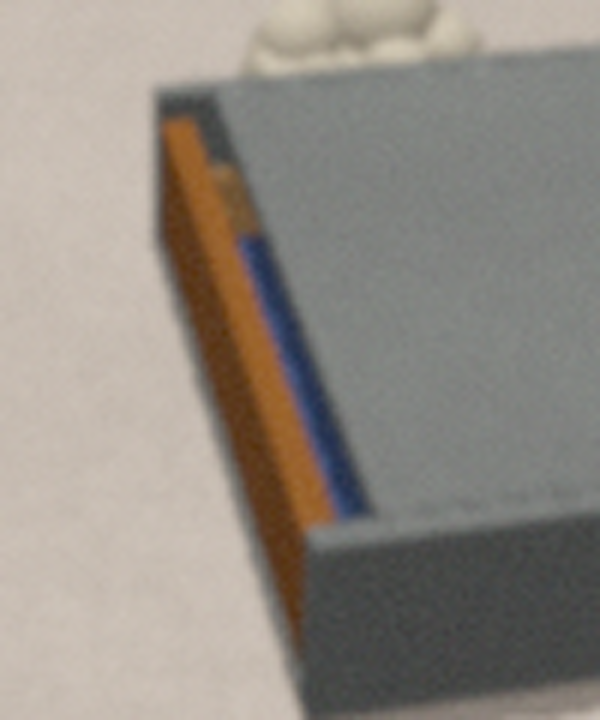

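View pics/t11.png

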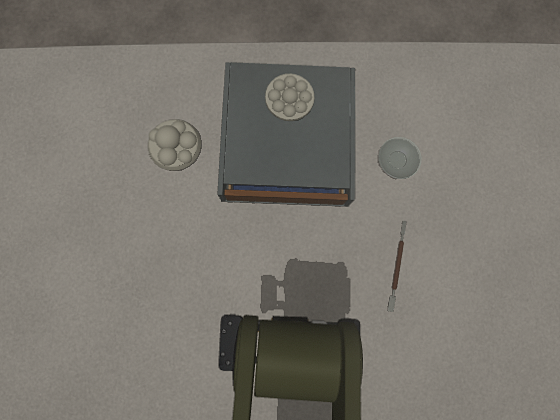

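The tray front sits just inside the cheeks and the bystanders are where they started. I'll wait a second more, then measure and compare.

```bash
python3 -m jog '[[0,0,0,0,0,0,-1],[0,0,0,0,0,0,-1],[0,0,0,0,0,0,-1],[0,0,0,0,0,0,-1],[0,0,0,0,0,0,-1],[0,0,0,0,0,0,-1],[0,0,0,0,0,0,-1],[0,0,0,0,0,0,-1],[0,0,0,0,0,0,-1],[0,0,0,0,0,0,-1]]'
python3 - <<'E'
from h import *
c=snap('top','t12'); a=load('t11')['image'].astype(int);b=c['image'].astype(int);z=load('top0')['image'].astype(int)
d=lambda p,q,s:np.abs(p[s].astype(int)-q[s]).mean().round(2)
print('tray',d(a,b,np.s_[175:215,210:360]))
for n,s in dict(relief=np.s_[110:175,140:210],dish=np.s_[130:185,370:430],spat=np.s_[215:315,380:412]).items(): print(n,d(z,b,s))
f=(px2w(c,210+75/5,150+228/5,.066)+px2w(c,210+690/5,150+250/5,.066))/2
k=(px2w(c,210+38/5,150+225/5,.076)+px2w(c,210+722/5,150+250/5,.076))/2
print(f,k,'tray out',k[0]-f[0])
E
```

```text
time_s: 23.5
ee_pos: [0.3728, 0.0003, 0.1891]
eef_rot: [-3.141, -0.014, 3.084]
force: [0.8, -0.1, 0.7]
grip_width: 0.0005
tray 1.12
relief 1.53
dish 1.54
spat 1.64
[ 0.61162465 -0.0134872   0.066     ] [ 0.61032285 -0.01216818  0.076     ] tray out -0.0013018006732988807
```

```bash
python3 -c "
from station import ctrl
print(ctrl.hand_in())"
```

```text
the job is handed in; nothing more can be done
None
```

The brush is in the tray's front compartment, the tray is shut and held by its catch, and I've handed the job in. No verdict was reported.

- **Brush:** I laid it flat along the compartment's y, centred, and let it go about 21 mm above the bench, before pressing. The last clear view of it was early in the push (about 90 mm still open), where it hadn't moved. Once shut, the chest's top hides it, so I couldn't check it again at the end.
- **Tray:** I pushed it in slowly with shut fingertips until the force rose as it does against the buffer. The peak reading was about 13 N along the push, or about 14.5 N including the vertical part. I then backed off and it stayed in at the first press.
- **Last checks:** The tray front measured about 1 mm inside the cheeks. Two top pictures just over 1 s apart showed no change beyond image noise, with the arm well clear. The spatula, dish and plaster relief looked the same as at the start.
- **Disagreement:** The wrist and top cameras differed by about 3 mm on where the brush lay, so I used the average. No check failed.

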